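Re-tension the leaf spring of a print-stamping arm after a die change

TASK

The die of this little blind-stamping arm for signing prints has been changed, and its leaf spring is now too slack for it. Press the wooden knob gently down until the die rests on the leather pad to feel how slack it is, then slide the brass saddle toward the die until the die needs a push of about 13 newtons on the knob to come down onto the pad, and with your hand off the saddle press the knob down once more to prove it. Never ram the die into the pad, do not disturb the tools around the stand, and leave the arm up under its rod with the spring so set.

Things in the scene. Friction and masses are not known exactly. Their poses are not given: they have to be found in the camera images.
- stand: Stamping stand: fixed green base 330 x 100 x 12 mm. Origin: centre of its underside; x runs from the leaf's clamp block (x = -155 to -115 mm, 85 mm high) to the die (axis at x = 105 mm), z up. A flat steel leaf lies along x at z = 68 to 71 mm over a rail with 10 mm marks. Two posts 82 mm high at x = 142, y = +-20 mm carry the keeper rod over the leaf's tip.
- stamp_arm: Moving arm: steel leaf clamped at one end, die holder and wooden knob at its free end. Origin on its turning line, stand x = -115 mm, z = 99.5; x along the leaf, die at 220 mm. At rest it bears up on the keeper rod; at the knob it gives about 0.65 N per mm, and after 6 mm the die meets the pad. The die's weight differs each time, unseen: as found, 4 to 11 N at the knob bring it down.
- knob_top (a point): Centre of the top of the dark wooden mushroom knob, 44 mm across (flat in the middle 30 mm), at z = 100 mm on the stand when the arm is up, 94 mm when the die is on the pad. Press here, straight down.
- die_face (a point): Centre of the die's flat lower face (brass, 28 mm across), at z = 49 mm on the stand when up, about 43 mm when on the pad.
- pad: Round brown leather pad on the anvil below the die, 40 mm across, 4 mm thick: the stop. Origin: centre of its underside; its top is at z = 43 mm on the stand. It gives 0.05 to 0.15 mm per N, so the force on the knob climbs more than ten times as steeply once the die has met it.
- keeper_rod: Steel cross rod, 8 mm diameter, over the tip of the leaf, carried by the two posts. Origin: its middle. The arm rests up against it.
- saddle_grip (a point): Middle of the black ribbed fin on the brass saddle: 14 mm thick along the stand's x, 32 mm wide across, z = 82 to 114 mm on the stand; this point is at z = 98 mm. Pinch it from above across its 14 mm thickness. It moves only along the stand's x; nothing else is higher than 85 mm within 80 mm of it along the stand.
- saddle (a joint): Brass saddle's place along the rail in m: 0 = fin centre at stand x = -85 mm, 0.075 = nearest the die. Its roller holds the leaf up from below, so nearer the die the leaf is firmer: the push that just brings the die to the pad grows by about 0.15 N per mm of saddle travel (0.14 to 0.16). It starts near 0, needs up to about 10 N to slide, and stays where it is left.
- die_block: Wooden block 46 x 100 x 22 mm with two spare brass dies (tops at 41 mm), beside the stand; bystander. Origin: centre of underside.
- gouge: Short gouge with a dark handle, 102 mm long, 12 mm thick, lying beside the stand; bystander. Origin: centre of underside.
- scraper: Scraper with a fat beech handle, 160 mm long, 22 mm thick, lying beside the stand; bystander. Origin: centre of underside.

How it is judged:
By the outcome, as a careful person would: the job done as asked, in the order asked, and still so for the second after the job is handed in, with the robot touching nothing.
It also fails if it takes over 72 s, if anything falls off the work surface, if the arm or the gripper's body presses on something with over 40 N, if the wrist force passes 120 N, or if a joint passes its speed limit or range.

ROBOT

A 6-joint arm with a two-finger parallel gripper is mounted at the origin on a cart in front of the work surface, level with it; the furniture and walls round the work are solid. World frame = base frame: x ahead of the robot, y to its left, z up, the work surface at z = 0. Lengths are in m, angles in rad, forces in N, time in s.
With the tool pointing down it reaches from about 0.3 to 0.85 m from the base axis. Payload 4.2 kg.
Tool frame: the origin (TCP) lies on the centre line of the jaws, within the pads' length; the fingertips stand 25 mm ahead of it and the grasp point (between the pads) lies 6 mm ahead of it (r.finger_overhang is the distance from the TCP to the fingertips, in m); z points along the fingers, y is the line along which they close (so a half turn about z gives the same grasp; the last joint's range is limited). The gripper opens to 91 mm and grips with 3 to 60 N. Pads are 32 mm wide; open, the fingers measure 118 mm over their backs; the gripper's body (76 mm by 178 mm) begins 60 mm behind the grasp point.
Start: joints at [-1.274, 0.32, 1.565, -0, 1.257, -0.02], TCP at [0.179, -0.546, 0.239] pointing down, gripper open.
Joint ranges: [-3.11, 3.11], [-0.84, 2.01], [0.21, 2.61], [-1.34, 4.49], [0.05, 2.63], [-2.56, 2.56]. Speed limits (rad/s): [2.57, 2.57, 3.14, 3.14, 3.14, 3.14].

INTERFACE

Orientations are given as a unit quaternion [x, y, z, w].
In Python, from plant import r gives the robot as it stands.
- The arm moves only by the tool arm_command, never from a script. Its argument "commands" is text: rows parted by semicolons, each of 7 numbers parted by spaces: the gripper's target within -1 to 1 (shut at 1, half-way at 0, fully open at -1), then the shift along the world's x, y, z normalised to -1 to 1, where 1 is 80 cm, then the turn, a rotation vector about the world's x, y, z normalised to -1 to 1, where 1 is 90 degrees. A call has exactly 5 rows; each row is the pose to reach, as a shift and turn from the pose commanded when the call began; what a row does not reach only later rows make up. A row lasts 1/12 s, in which the tool goes at most 41.7 mm and 7.16 degrees, less where a joint would pass 70% of its speed; a pose out of reach is approached as far as the arm can. A call with a number of a shift or a turn outside -1 to 1 is refused whole. A call with a gripper value outside its range is refused whole. The fingers move at their own pace and stop on an object; "squeeze" is the grip in N (left out, the last holds). Time passes only in rows, so rows that repeat a pose let the fingers close, or fill a call up. It gives the time, the measured TCP pose, the force, the opening and the grip force at its end, in the units of the state.
- r.sense(): the state, without advancing time (a new reading comes with each control period).
- r.camera(name): name is "scene" or "top" or "wrist"; returns the picture (384x512x3 uint8, blue, green, red); there is no depth.
- r.get_calibration(name): a dict with "intrinsics" (3x3 intrinsics, pixels), "world_to_cam" (4x4, takes a point from world to camera coordinates). Camera axes: x right, y up, looking along -z (the intrinsics and any distortion apply to the point x, -y, -z); pixel columns grow to the right and rows downward; lengths in m; the calibration is good to about 2 mm. The wrist camera is an equidistant fisheye: a pixel r from the principal point sees the ray r / f radians off the axis. A picture is of the moment at which its call begins: read the wrist's pose just before it. get_calibration takes no time and is no camera call; for the wrist camera it gives the pose at the moment of the call.
- r.hand_in(): hands the job in; it is judged then, once.
The state is a dict: "time_s": time; "joint_positions": joint angles; "dq": joint speeds; "tau": joint torques, N m; "tool_pos": TCP position; "tcp_rot": TCP orientation; "force": force on the tool from outside, world axes, zero at the start; "wrist_torque": the same for the moment, N m; "opening": opening from 0.0 (shut) to 1.0 (fully open); "grip_force": force on a finger pad.
Only numpy, scipy, OpenCV 4.12 (cv2) and the standard library are available. Lean on these libraries where they do the work, as an engineer would, in place of code of your own. Each camera call takes 0.05 s, during which the arm holds its last target. There are 200 camera calls.

## Working session

There is one attempt and no reset: what is moved stays moved. The work goes in short steps, Python scripts to look and compute and a tool call to move; the robot and the scene stay as the last step left them, time stands still between calls to the robot, and variables do not carry over. Pictures are saved under pics/ and viewed, at most 10 in all, crops included, and the job is handed in when it is done.

Besides the shell and the picture viewer there is one more tool, called after "Request:" in YAML: its name, and indented under it one key for each argument. arm_command: Moves the arm, as the interface text tells. Its arguments: {"type":"object","properties":{"commands":{"type":"string"},"squeeze":{"type":"number"}},"required":["commands"]}

```bash
mkdir -p pics; ls; python3 - <<'E'
from plant import r
import cv2,numpy as np
s=r.sense();print(s)
for n in("scene","top"):
    i=r.camera(n);cv2.imwrite(f"pics/{n}0.png",i);c=r.get_calibration(n);print(n,np.round(c["intrinsics"],1).tolist(),np.round(c["world_to_cam"],3).tolist())
E
```

```text
pics
{'time_s': 0.0, 'joint_positions': array([-1.27401022e+00,  3.20291270e-01,  1.56564773e+00,  7.66826025e-06,
        1.25741681e+00, -2.00017343e-02]), 'dq': array([ 1.29462549e-03, -5.76842380e-05,  1.76117375e-04,  2.01668687e-03,
       -1.72758190e-03,  8.23748192e-04]), 'tau': array([-1.46768882e-03, -4.12459409e+01, -2.31969345e+01,  7.26045202e-02,
        4.55185643e-02, -1.63895184e-04]), 'tool_pos': array([ 0.17899027, -0.54595212,  0.23813277]), 'tcp_rot': array([ 9.87481691e-01,  1.57731203e-01, -1.18002486e-04, -8.73649035e-04]), 'force': array([ 1.46652149, -0.02801901, -0.49571288]), 'wrist_torque': array([ 0.03895296,  0.06741568, -0.00704842]), 'grip_force': 0.0, 'opening': 1.0028513263081003}
scene [[389.1, 0.0, 250.0], [0.0, 389.1, 196.5], [0.0, 0.0, 1.0]] [[0.872, -0.49, -0.017, -0.451], [0.342, 0.583, 0.737, -0.295], [-0.351, -0.648, 0.676, -0.667], [0.0, 0.0, 0.0, 1.0]]
top [[460.6, 0.0, 259.2], [0.0, 460.6, 189.3], [0.0, 0.0, 1.0]] [[0.083, -0.997, 0.001, 0.048], [0.969, 0.08, 0.235, -0.575], [-0.234, -0.019, 0.972, -0.798], [0.0, 0.0, 0.0, 1.0]]
```

View pics/scene0.png

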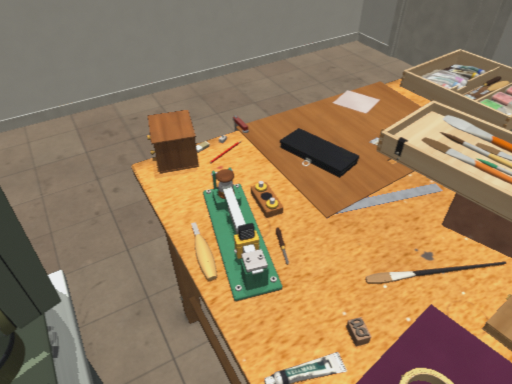

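View pics/top0.png

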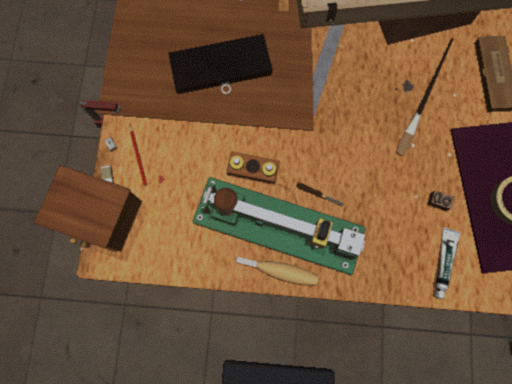

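The scene and top views show the stand with its knob at top px (226,201), the black fin at about (322,232) and the clamp at (350,241). The die block is at (253,167), the gouge at (320,194) and the scraper at (280,271).

```bash
cat > h.py <<'E'
from plant import r
import cv2,numpy as np
def ray(n,uv,z,c=None):
    c=c or r.get_calibration(n);K=c["intrinsics"];T=np.array(c["world_to_cam"]);R=T[:3,:3];o=-R.T@T[:3,3]
    x=(uv[0]-K[0][2])/K[0][0];y=(uv[1]-K[1][2])/K[1][1]
    if n=="wrist":
        t=np.hypot(x,y);k=np.sin(t)/t if t>1e-9 else 1;d=np.array([x*k,-y*k,-np.cos(t)])
    else:d=np.array([x,-y,-1])
    d=R.T@d
    return o+d*(z-o[2])/d[2]
def blobs(m,amin=20):
    n,l,s,c=cv2.connectedComponentsWithStats(m.astype(np.uint8))
    return [(c[i].round(1),s[i].tolist(),l==i) for i in range(1,n) if s[i][4]>=amin]
E
python3 - <<'E'
from h import *
i=cv2.imread("pics/top0.png");hsv=cv2.cvtColor(i,cv2.COLOR_BGR2HSV);H,S,V=cv2.split(hsv)
g=(H>60)&(H<95)&(S>100)&(V>40)
roi=np.zeros_like(g);roi[170:280,185:375]=1
b=max(blobs(g&roi),key=lambda b:b[1][4])
pts=np.argwhere(g&roi)[:,::-1].astype(np.float32)
w=np.array([ray("top",p,.012)[:2] for p in pts]).astype(np.float32)
rect=cv2.minAreaRect(w);print("base",rect);print(cv2.boxPoints(rect))
for nm,m,z in(("knob",(V<110)&(H<20)&(S>80),.1),("black",(V<50),.114),("yellow",(H>20)&(H<32)&(S>150)&(V>150),.08)):
    for c,s,_ in blobs(m&roi,25):print(nm,c,s,ray("top",c,z).round(4))
E
```

```text
base ((0.5146293044090271, 0.052808232605457306), (0.3235858380794525, 0.0948418602347374), 76.5540771484375)
[[ 0.43088686 -0.09352323]
 [ 0.5231291  -0.11557658]
 [ 0.59837174  0.1991397 ]
 [ 0.5061295   0.22119305]]
knob [269.7 173.7] [261, 170, 16, 7, 27] [0.5922 0.078  0.1   ]
knob [251.2 177.7] [227, 172, 49, 12, 183] [0.5819 0.1111 0.1   ]
knob [309.3 189.7] [297, 183, 29, 16, 161] [0.5682 0.0042 0.1   ]
knob [225.3 200.1] [215, 188, 22, 27, 445] [0.5365 0.1539 0.1   ]
black [206.5 210.1] [203, 207, 7, 6, 26] [0.5129 0.1838 0.114 ]
black [246.2 216.3] [236, 212, 23, 10, 50] [0.5076 0.1132 0.114 ]
black [223.6 221. ] [214, 218, 21, 7, 25] [0.496  0.1519 0.114 ]
black [323.3 230.1] [318, 221, 11, 19, 112] [ 0.4944 -0.0229  0.114 ]
black [278.3 226.8] [272, 224, 15, 6, 27] [0.4937 0.0557 0.114 ]
black [300.6 234.3] [288, 229, 24, 13, 54] [0.4838 0.0161 0.114 ]
black [338.9 251.2] [328, 242, 27, 17, 120] [ 0.46   -0.0515  0.114 ]
```

```bash
python3 - <<'E'
import cv2
i=cv2.imread("pics/top0.png")[150:290,180:380];cv2.imwrite("pics/topc.png",cv2.resize(i,None,fx=4,fy=4,interpolation=cv2.INTER_CUBIC))
E
```

```text
(no output)
```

View pics/topc.png

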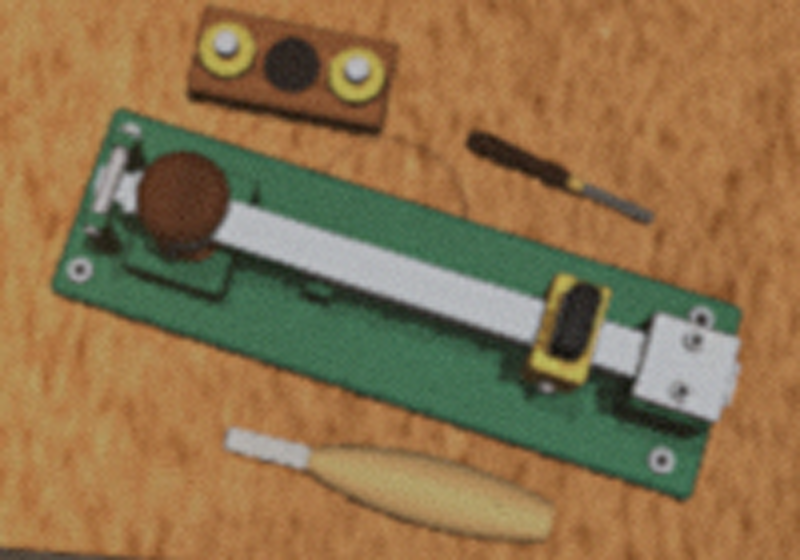

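The crop confirms the knob and the saddle. Knob centre is about (0.537, 0.154), the stand axis is at 76.6° yaw, and the fin is at about (0.494, -0.025). I'm moving above the knob, turning the jaws along the stand and closing them.

Request:
arm_command:
  commands: "1 0.0224 0.0438 0 0 0 -0.035; 1 0.0448 0.0876 0 0 0 -0.07; 1 0.0672 0.1314 0 0 0 -0.105; 1 0.0896 0.1752 0 0 0 -0.14; 1 0.112 0.219 0 0 0 -0.176"
  squeeze: 10

```text
time_s: 0.52
tool_pos: [0.2689, -0.3693, 0.2385]
tcp_rot: [1.0, 0.018, -0.0, -0.0]
force: [0.6, -0.2, 0.8]
opening: 0.668
grip_force: 0.0
```

Request:
arm_command:
  commands: "1 0.0224 0.0438 0 0 0 -0.035; 1 0.0448 0.0876 0 0 0 -0.07; 1 0.0672 0.1314 0 0 0 -0.105; 1 0.0896 0.1752 0 0 0 -0.14; 1 0.112 0.219 0 0 0 -0.176"

```text
time_s: 0.93
tool_pos: [0.3585, -0.1941, 0.2388]
tcp_rot: [0.993, -0.119, -0.0, 0.0]
force: [0.0, 0.4, -0.6]
opening: 0.298
grip_force: 0.0
```

Request:
arm_command:
  commands: "1 0.0224 0.0438 0 0 0 0; 1 0.0448 0.0876 0 0 0 0; 1 0.0672 0.1314 0 0 0 0; 1 0.0896 0.1752 0 0 0 0; 1 0.112 0.219 0 0 0 0"

```text
time_s: 1.35
tool_pos: [0.4481, -0.0188, 0.2388]
tcp_rot: [0.993, -0.118, -0.0, 0.0]
force: [0.1, -0.1, 0.2]
opening: 0.004
grip_force: 0.0
```

Request:
arm_command:
  commands: "1 0.0224 0.0438 0 0 0 0; 1 0.0448 0.0876 0 0 0 0; 1 0.0672 0.1314 0 0 0 0; 1 0.0896 0.1752 0 0 0 0; 1 0.112 0.219 0 0 0 0"

```text
time_s: 1.77
tool_pos: [0.5378, 0.1564, 0.2385]
tcp_rot: [0.993, -0.118, -0.0, 0.0]
force: [1.2, -1.8, 0.2]
opening: 0.008
grip_force: 0.0
```

```bash
python3 - <<'E'
from h import *
c=r.get_calibration("wrist");i=r.camera("wrist");cv2.imwrite("pics/w1.png",i)
import pickle;pickle.dump(c,open("w1.pkl","wb"));print(np.round(c["intrinsics"],1).tolist(),np.round(c["world_to_cam"],3).tolist())
f=np.array([r.sense()["force"] for _ in range(3)]);print(f)
E
```

```text
[[297.3, 0.0, 254.8], [0.0, 297.3, 196.8], [0.0, 0.0, 1.0]] [[-0.235, -0.972, 0.001, 0.278], [0.94, -0.227, -0.254, -0.441], [0.247, -0.059, 0.967, -0.513], [0.0, 0.0, 0.0, 1.0]]
[[4.78534505 5.12824829 1.00002464]
 [4.78534505 5.12824829 1.00002464]
 [4.78534505 5.12824829 1.00002464]]
```

View pics/w1.png

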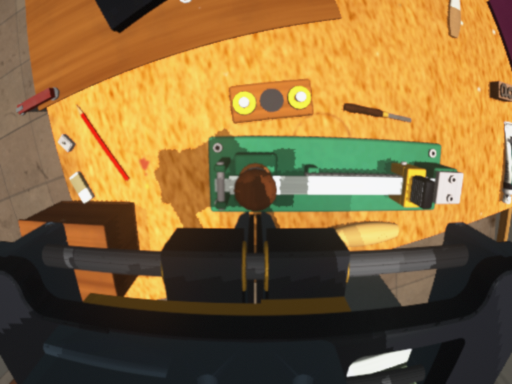

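The wrist view shows the knob at about (256,188), the fin at about (424,190), and the closed fingers just below the knob.

```bash
python3 - <<'E'
from h import *
import pickle
c=pickle.load(open("w1.pkl","rb"));i=cv2.imread("pics/w1.png");H,S,V=cv2.split(cv2.cvtColor(i,cv2.COLOR_BGR2HSV))
m=(V<130)&(H<20)&(S>80);m[:150]=0;m[212:]=0;m[:,:225]=0;m[:,285:]=0
for b in blobs(m,100):print("knob",b[0],b[1],ray("wrist",b[0],.1,c).round(4),ray("wrist",b[0],.095,c).round(4))
m=(V<60);m[:165]=0;m[215:]=0;m[:,395:]&=True;m[:,:400]=0;m[:,450:]=0
for b in blobs(m,30):print("fin",b[0],b[1],ray("wrist",b[0],.108,c).round(4))
print(ray("wrist",(426,180),.114,c),ray("wrist",(222,180),.086,c))
print(r.sense()["force"],r.sense()["tool_pos"])
E
```

```text
knob [254.7 187.6] [234, 164, 42, 48, 1460] [0.5432 0.1549 0.1   ] [0.5421 0.1551 0.095 ]
fin [423.7 187.2] [412, 165, 31, 43, 632] [ 0.5041 -0.0214  0.108 ]
[ 0.51340841 -0.02158827  0.114     ] [0.55578977 0.18633564 0.086     ]
[4.78534505 5.12824829 1.00002464] [0.54136163 0.16248366 0.23811954]
```

Request:
arm_command:
  commands: "1 0 0 -0.03 0 0 0; 1 0 0 -0.06 0 0 0; 1 0 0 -0.09 0 0 0; 1 0 0 -0.1 0 0 0; 1 0 0 -0.1 0 0 0"

```text
time_s: 2.23
tool_pos: [0.5359, 0.1538, 0.1566]
tcp_rot: [0.993, -0.118, -0.003, 0.001]
force: [-0.1, 0.7, -0.5]
opening: 0.002
grip_force: 0.0
```

Request:
arm_command:
  commands: "1 0.001 0.0005 -0.01 0 0 0; 1 0.003 0.001 -0.02 0 0 0; 1 0.003 0.001 -0.028 0 0 0; 1 0.003 0.001 -0.03 0 0 0; 1 0.003 0.001 -0.03 0 0 0"

```text
time_s: 2.65
tool_pos: [0.5398, 0.1551, 0.1347]
tcp_rot: [0.993, -0.118, -0.0, 0.0]
force: [-1.1, 0.2, 0.0]
opening: 0.003
grip_force: 0.0
```

```bash
cat > avg.py <<'E'
from h import *
import sys
n=int(sys.argv[1]) if len(sys.argv)>1 else 6
F=[];P=[]
for _ in range(n):
    r.camera("wrist");s=r.sense();F.append(s["force"]);P.append(s["tool_pos"])
F=np.array(F);P=np.array(P)
print("t",s["time_s"],"F",F.mean(0).round(2),"sd",F.std(0).round(2),"Fz",F[:,2].round(1),"P",(P.mean(0)*1e3).round(2),"op",round(s["opening"],3))
E
python3 avg.py 10
```

```text
t 3.15 F [-0.05 -0.12  0.32] sd [0.38 0.51 0.56] Fz [ 0.2  1.   0.2  0.2  0.  -0.8  0.3  1.2 -0.   0.9] P [540.1  155.24 135.3 ] op 0.003
```

Request:
arm_command:
  commands: "1 0 0 -0.003 0 0 0; 1 0 0 -0.006 0 0 0; 1 0 0 -0.008 0 0 0; 1 0 0 -0.01 0 0 0; 1 0 0 -0.01 0 0 0"

```text
time_s: 3.57
tool_pos: [0.5396, 0.1551, 0.1264]
tcp_rot: [0.993, -0.118, -0.0, 0.0]
force: [-0.2, -0.2, -0.6]
opening: 0.006
grip_force: 0.0
```

Request:
arm_command:
  commands: "1 0 0 -0.0005 0 0 0; 1 0 0 -0.001 0 0 0; 1 0 0 -0.0015 0 0 0; 1 0 0 -0.002 0 0 0; 1 0 0 -0.0025 0 0 0"

```text
time_s: 3.98
tool_pos: [0.54, 0.1552, 0.1254]
tcp_rot: [0.993, -0.118, 0.0, -0.0]
force: [-1.4, -0.8, 3.8]
opening: 0.003
grip_force: 1.9
```

Request:
arm_command:
  commands: "1 0 0 -0.0005 0 0 0; 1 0 0 -0.001 0 0 0; 1 0 0 -0.0015 0 0 0; 1 0 0 -0.002 0 0 0; 1 0 0 -0.0025 0 0 0"

```text
time_s: 4.4
tool_pos: [0.54, 0.1552, 0.1233]
tcp_rot: [0.993, -0.118, 0.0, -0.0]
force: [-0.5, -1.3, 6.5]
opening: 0.006
grip_force: 2.8
```

```bash
python3 avg.py 6
```

```text
t 4.7 F [-1.1  -0.12  5.58] sd [0.4  0.43 0.27] Fz [5.7 5.3 5.5 6.1 5.5 5.3] P [540.04 155.23 123.34] op -0.001
```

Request:
arm_command:
  commands: "1 0 0 -0.00075 0 0 0; 1 0 0 -0.0015 0 0 0; 1 0 0 -0.00225 0 0 0; 1 0 0 -0.003 0 0 0; 1 0 0 -0.00325 0 0 0"

```text
time_s: 5.12
tool_pos: [0.54, 0.1552, 0.1209]
tcp_rot: [0.993, -0.118, 0.0, -0.0]
force: [-2.0, -0.6, 7.5]
opening: 0.006
grip_force: 3.5
```

```bash
python3 avg.py 6
```

```text
t 5.4167 F [-1.85 -0.54  7.12] sd [0.24 0.32 0.59] Fz [6.7 7.1 7.5 7.  6.3 8.2] P [540.03 155.21 120.98] op 0.007
```

Request:
arm_command:
  commands: "1 0 0 -0.0002 0 0 0; 1 0 0 -0.0004 0 0 0; 1 0 0 -0.0006 0 0 0; 1 0 0 -0.0007 0 0 0; 1 0 0 -0.0007 0 0 0"

```text
time_s: 5.83
tool_pos: [0.54, 0.1552, 0.1205]
tcp_rot: [0.993, -0.118, 0.0, -0.0]
force: [-2.5, -0.3, 6.9]
opening: 0.006
grip_force: 3.7
```

Request:
arm_command:
  commands: "1 0 0 -0.0002 0 0 0; 1 0 0 -0.0004 0 0 0; 1 0 0 -0.0006 0 0 0; 1 0 0 -0.0007 0 0 0; 1 0 0 -0.0007 0 0 0"

```text
time_s: 6.25
tool_pos: [0.54, 0.1552, 0.12]
tcp_rot: [0.993, -0.118, 0.0, -0.0]
force: [-1.6, -0.2, 7.2]
opening: 0.007
grip_force: 3.8
```

```bash
python3 avg.py 5
```

```text
t 6.5 F [-1.98 -0.76  7.37] sd [0.49 0.44 0.21] Fz [7.5 7.3 7.1 7.2 7.7] P [540.03 155.2  119.99] op 0.006
```

Request:
arm_command:
  commands: "1 0 0 -0.0001 0 0 0; 1 0 0 -0.0002 0 0 0; 1 0 0 -0.0003 0 0 0; 1 0 0 -0.0005 0 0 0; 1 0 0 -0.0005 0 0 0"

```text
time_s: 6.92
tool_pos: [0.54, 0.1552, 0.1198]
tcp_rot: [0.993, -0.118, 0.0, -0.0]
force: [-1.9, -0.6, 8.5]
opening: 0.005
grip_force: 4.4
```

```bash
python3 avg.py 3
```

```text
t 7.0667 F [-2.85 -0.85  9.08] sd [0.4  0.19 0.33] Fz [9.5 8.8 8.9] P [540.04 155.21 119.83] op 0.003
```

Request:
arm_command:
  commands: "1 0 0 -0.0002 0 0 0; 1 0 0 -0.0004 0 0 0; 1 0 0 -0.0006 0 0 0; 1 0 0 -0.0006 0 0 0; 1 0 0 -0.0006 0 0 0"

```text
time_s: 7.48
tool_pos: [0.54, 0.1552, 0.1198]
tcp_rot: [0.993, -0.118, 0.0, -0.0]
force: [-3.5, -1.1, 11.5]
opening: 0.005
grip_force: 5.7
```

```bash
python3 avg.py 5
```

```text
t 7.7333 F [-3.11 -0.89 11.71] sd [0.48 0.19 0.44] Fz [11.  11.8 12.3 12.  11.5] P [540.04 155.2  119.76] op 0.003
```

Request:
arm_command:
  commands: "1 0 0 0.002 0 0 0; 1 0 0 0.005 0 0 0; 1 0 0 0.01 0 0 0; 1 0 0 0.02 0 0 0; 1 0 0 0.035 0 0 0"

```text
time_s: 8.15
tool_pos: [0.5391, 0.155, 0.1456]
tcp_rot: [0.993, -0.118, -0.001, 0.001]
force: [-0.0, -0.6, 0.4]
opening: 0.006
grip_force: 0.0
```

```bash
python3 avg.py 8
```

```text
t 8.55 F [ 0.16 -0.1   0.18] sd [0.69 0.55 0.71] Fz [ 1.9  0.4  0.5 -0.2 -0.3 -0.3 -0.1 -0.5] P [540.08 155.24 146.58] op 0.002
```

Request:
arm_command:
  commands: "1 0 0 0.02 0 0 0; 1 0 0 0.045 0 0 0; 0 -0.01 -0.04 0.06 0 0 0; 0 -0.02 -0.08 0.06 0 0 0; 0 -0.03 -0.12 0.06 0 0 0"

```text
time_s: 8.97
tool_pos: [0.5159, 0.0586, 0.1948]
tcp_rot: [0.993, -0.117, 0.001, -0.0]
force: [0.4, -1.1, -0.7]
opening: 0.197
grip_force: 0.0
```

Request:
arm_command:
  commands: "0 -0.01 -0.04 0 0 0 0; 0 -0.02 -0.08 0 0 0 0; 0 -0.025 -0.1 0 0 0 0; 0 -0.025 -0.1025 0 0 0 0; 0 -0.025 -0.1025 0 0 0 0"

```text
time_s: 9.38
tool_pos: [0.4958, -0.0235, 0.1942]
tcp_rot: [0.993, -0.119, -0.0, -0.0]
force: [0.1, 0.5, -0.3]
opening: 0.495
grip_force: 0.0
```

```bash
python3 - <<'E'
from h import *
r.camera("wrist");r.camera("wrist")
c=r.get_calibration("wrist");i=r.camera("wrist");cv2.imwrite("pics/w2.png",i)
s=r.sense();print(s["tool_pos"],s["opening"])
import pickle;pickle.dump(c,open("w2.pkl","wb"))
T=np.array(c["world_to_cam"]);print(-T[:3,:3].T@T[:3,3])
E
```

```text
[ 0.49623195 -0.02188765  0.19420169] 0.5021310117016896
[ 0.56497196 -0.03905966  0.33952247]
```

View pics/w2.png

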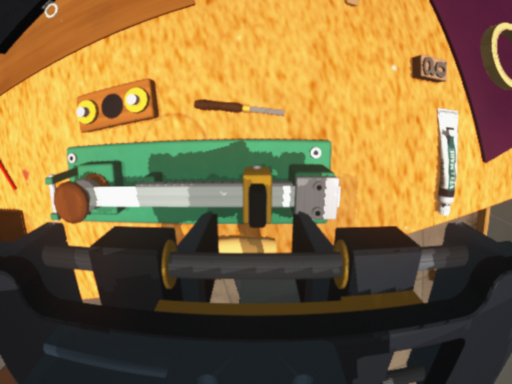

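The fin is at about (258,205), centred between the open fingers at columns 205 and 310.

```bash
python3 - <<'E'
from h import *
import pickle
c=pickle.load(open("w2.pkl","rb"))
for p in((258,185),(258,205),(258,225)):print(ray("wrist",p,.114,c).round(4))
E
```

```text
[ 0.5162 -0.0297  0.114 ]
[ 0.5004 -0.0259  0.114 ]
[ 0.4841 -0.022   0.114 ]
```

Request:
arm_command:
  commands: "0 0 0 -0.025 0 0 0; 0 0 0 -0.05 0 0 0; 0 0 0 -0.075 0 0 0; 0 0 0 -0.085 0 0 0; 0 0 0 -0.085 0 0 0"

```text
time_s: 9.95
tool_pos: [0.4948, -0.0218, 0.1245]
tcp_rot: [0.993, -0.117, -0.002, 0.0]
force: [-0.5, 0.1, -0.0]
opening: 0.502
grip_force: 0.0
```

Request:
arm_command:
  commands: "0 0.003 -0.003 -0.003 0 0 0; 0 0.004 -0.003 -0.008 0 0 0; 0 0.004 -0.003 -0.0135 0 0 0; 0 0.004 -0.003 -0.0135 0 0 0; 0 0.004 -0.003 -0.0135 0 0 0"

```text
time_s: 10.37
tool_pos: [0.4992, -0.0252, 0.1157]
tcp_rot: [0.993, -0.118, 0.0, 0.0]
force: [0.0, 0.3, 0.0]
opening: 0.499
grip_force: 0.0
```

Request:
arm_command:
  commands: "1 0 0 0 0 0 0; 1 0 0 0 0 0 0; 1 0 0 0 0 0 0; 1 0 0 0 0 0 0; 1 0 0 0 0 0 0"
  squeeze: 20

```text
time_s: 10.78
tool_pos: [0.4992, -0.0252, 0.1157]
tcp_rot: [0.993, -0.118, 0.0, 0.0]
force: [-0.3, 0.4, 0.2]
opening: 0.164
grip_force: 0.0
```

```bash
python3 avg.py 4
```

```text
t 10.9833 F [0.68 2.18 0.83] sd [0.26 0.17 0.37] Fz [1.2 0.2 0.9 1. ] P [499.25 -24.85 115.68] op 0.154
```

Request:
arm_command:
  commands: "1 0.0012 0.005 0 0 0 0; 1 0.0024 0.01 0 0 0 0; 1 0.0036 0.015 0 0 0 0; 1 0.0048 0.02 0 0 0 0; 1 0.006 0.025 0 0 0 0"

```text
time_s: 11.4
tool_pos: [0.5028, -0.0099, 0.1156]
tcp_rot: [0.993, -0.116, -0.001, 0.005]
force: [-4.8, -17.9, 2.1]
opening: 0.155
grip_force: 20.0
```

Request:
arm_command:
  commands: "1 0.0012 0.005 0 0 0 0; 1 0.0024 0.01 0 0 0 0; 1 0.0036 0.015 0 0 0 0; 1 0.0048 0.02 0 0 0 0; 1 0.005 0.0212 0 0 0 0"

```text
time_s: 11.82
tool_pos: [0.5072, 0.0083, 0.1156]
tcp_rot: [0.993, -0.117, -0.001, 0.004]
force: [1.3, -12.2, 1.7]
opening: 0.148
grip_force: 20.0
```

```bash
python3 avg.py 4
```

```text
t 12.0167 F [-1.29 -7.28  1.81] sd [1.25 0.68 0.32] Fz [2.2 1.4 2.  1.6] P [507.41   9.37 115.63] op 0.152
```

Request:
arm_command:
  commands: "1 0.0004 0.0015 0 0 0 0; 1 0.0007 0.003 0 0 0 0; 1 0.0007 0.003 0 0 0 0; 1 0.0007 0.003 0 0 0 0; 1 0.0007 0.003 0 0 0 0"

```text
time_s: 12.43
tool_pos: [0.5081, 0.0123, 0.1156]
tcp_rot: [0.993, -0.117, -0.0, 0.002]
force: [-3.6, -5.4, 3.0]
opening: 0.152
grip_force: 20.0
```

```bash
python3 avg.py 3
```

```text
t 12.5833 F [-1.49 -6.65  2.24] sd [2.1  0.68 0.75] Fz [3.1 2.4 1.3] P [508.15  12.34 115.63] op 0.153
```

Request:
arm_command:
  commands: "0.2 0 0 0 0 0 0; 0.2 0 0 0 0 0 0; 0.2 0 0 0 0 0 0; 0.2 0 0 0.015 0 0 0; 0.2 0 0 0.04 0 0 0"

```text
time_s: 13.0
tool_pos: [0.5069, 0.0143, 0.146]
tcp_rot: [0.993, -0.118, -0.003, 0.0]
force: [-0.0, 0.2, 0.1]
opening: 0.402
grip_force: 0.0
```

Request:
arm_command:
  commands: "0.2 0 0 0.03 0 0 0; 1 0 0 0.05 0 0 0; 1 0 0 0.05 0 0 0; 1 0 0 0.05 0 0 0; 1 0 0 0.05 0 0 0"
  squeeze: 10

```text
time_s: 13.42
tool_pos: [0.5077, 0.0143, 0.1865]
tcp_rot: [0.993, -0.118, -0.001, 0.0]
force: [0.6, -0.3, 0.0]
opening: 0.14
grip_force: 0.0
```

```bash
python3 avg.py 3
```

```text
t 13.5667 F [-0.83 -0.33 -0.27] sd [0.1  0.53 0.07] Fz [-0.4 -0.2 -0.3] P [507.64  14.22 186.21] op 0.013
```

Request:
arm_command:
  commands: "1 0.01 0.044 0 0 0 0; 1 0.02 0.088 0 0 0 0; 1 0.03 0.132 0 0 0 0; 1 0.0403 0.176 0 0 0 0; 1 0.0403 0.176 0 0 0 0"

```text
time_s: 13.98
tool_pos: [0.5418, 0.1603, 0.1865]
tcp_rot: [0.993, -0.116, 0.0, -0.001]
force: [1.2, 0.2, -0.0]
opening: 0.005
grip_force: 0.0
```

Request:
arm_command:
  commands: "1 0 0 -0.02 0 0 0; 1 0 0 -0.04 0 0 0; 1 0 0 -0.06 0 0 0; 1 0 0 -0.065 0 0 0; 1 0 0 -0.065 0 0 0"

```text
time_s: 14.4
tool_pos: [0.5395, 0.1544, 0.1337]
tcp_rot: [0.993, -0.118, -0.002, 0.001]
force: [0.6, -0.2, -0.6]
opening: 0.006
grip_force: 0.0
```

```bash
python3 avg.py 8
```

```text
t 14.8 F [-0.19  0.    0.23] sd [0.42 0.47 0.26] Fz [-0.1  0.3  0.3  0.2 -0.1  0.5 -0.1  0.6] P [541.12 154.89 136.17] op 0.005
```

Request:
arm_command:
  commands: "1 0 0 -0.004 0 0 0; 1 0 0 -0.008 0 0 0; 1 0 0 -0.01 0 0 0; 1 0 0 -0.0115 0 0 0; 1 0 0 -0.0118 0 0 0"

```text
time_s: 15.22
tool_pos: [0.5406, 0.1549, 0.1259]
tcp_rot: [0.993, -0.118, -0.0, 0.0]
force: [0.4, -0.0, 0.3]
opening: 0.006
grip_force: 0.3
```

Request:
arm_command:
  commands: "1 0 0 -0.0007 0 0 0; 1 0 0 -0.0014 0 0 0; 1 0 0 -0.0021 0 0 0; 1 0 0 -0.0028 0 0 0; 1 0 0 -0.003 0 0 0"

```text
time_s: 15.63
tool_pos: [0.5407, 0.155, 0.1251]
tcp_rot: [0.993, -0.118, 0.0, -0.0]
force: [-2.2, -0.7, 9.0]
opening: 0.008
grip_force: 4.5
```

```bash
python3 avg.py 5
```

```text
t 15.8833 F [-2.82 -1.03  9.41] sd [1.98 0.4  0.61] Fz [ 9.1  9.9 10.1  8.4  9.4] P [540.75 154.94 125.17] op 0.005
```

Request:
arm_command:
  commands: "1 0 0 -0.0007 0 0 0; 1 0 0 -0.0014 0 0 0; 1 0 0 -0.0021 0 0 0; 1 0 0 -0.0028 0 0 0; 1 0 0 -0.003 0 0 0"

```text
time_s: 16.3
tool_pos: [0.5407, 0.1549, 0.123]
tcp_rot: [0.993, -0.118, 0.0, -0.0]
force: [-5.4, -0.9, 10.7]
opening: 0.007
grip_force: 5.5
```

```bash
python3 avg.py 5
```

```text
t 16.55 F [-2.83 -0.94 10.26] sd [2.14 0.43 0.83] Fz [10.5  9.7 11.3 10.9  9. ] P [540.75 154.94 123.04] op 0.002
```

Request:
arm_command:
  commands: "1 0 0 -0.0006 0 0 0; 1 0 0 -0.0012 0 0 0; 1 0 0 -0.0018 0 0 0; 1 0 0 -0.0024 0 0 0; 1 0 0 -0.0028 0 0 0"

```text
time_s: 16.97
tool_pos: [0.5407, 0.1549, 0.121]
tcp_rot: [0.993, -0.118, 0.0, -0.0]
force: [-5.9, -0.5, 12.6]
opening: 0.011
grip_force: 6.2
```

```bash
python3 avg.py 6
```

```text
t 17.2667 F [-3.74 -1.2  12.1 ] sd [1.89 0.43 0.82] Fz [11.8 11.8 13.4 11.4 11.2 13. ] P [540.74 154.92 121.02] op 0.007
```

Request:
arm_command:
  commands: "1 0 0 -0.0002 0 0 0; 1 0 0 -0.0004 0 0 0; 1 0 0 -0.0006 0 0 0; 1 0 0 -0.0008 0 0 0; 1 0 0 -0.0008 0 0 0"

```text
time_s: 17.68
tool_pos: [0.5407, 0.1549, 0.1204]
tcp_rot: [0.993, -0.118, 0.0, -0.0]
force: [-2.8, -1.1, 12.5]
opening: 0.004
grip_force: 6.1
```

```bash
python3 avg.py 6
```

```text
t 17.9833 F [-3.51 -1.36 12.57] sd [1.89 0.65 0.69] Fz [12.7 12.1 12.1 13.9 12.7 11.9] P [540.75 154.91 120.48] op 0.004
```

Request:
arm_command:
  commands: "1 0 0 -0.0001 0 0 0; 1 0 0 -0.0002 0 0 0; 1 0 0 -0.0004 0 0 0; 1 0 0 -0.0006 0 0 0; 1 0 0 -0.0006 0 0 0"

```text
time_s: 18.4
tool_pos: [0.5407, 0.1549, 0.12]
tcp_rot: [0.993, -0.118, 0.0, -0.0]
force: [-5.1, -0.1, 13.1]
opening: 0.006
grip_force: 6.4
```

```bash
python3 avg.py 8
```

```text
t 18.8 F [-3.39 -1.14 12.83] sd [1.91 0.74 0.79] Fz [12.2 14.  12.5 11.8 12.8 13.5 12.  13.9] P [540.75 154.91 120.05] op 0.008
```

Request:
arm_command:
  commands: "1 0 0 -0.0001 0 0 0; 1 0 0 -0.0002 0 0 0; 1 0 0 -0.0004 0 0 0; 1 0 0 -0.0005 0 0 0; 1 0 0 -0.0005 0 0 0"

```text
time_s: 19.22
tool_pos: [0.5407, 0.1549, 0.1198]
tcp_rot: [0.993, -0.118, 0.0, -0.0]
force: [-6.9, -0.5, 14.2]
opening: 0.004
grip_force: 6.8
```

```bash
python3 avg.py 6
```

```text
t 19.5167 F [-3.87 -1.14 13.64] sd [2.34 0.54 0.31] Fz [13.4 13.3 13.8 14.  13.3 14.1] P [540.75 154.9  119.79] op 0.002
```

Request:
arm_command:
  commands: "1 0 0 -0.0001 0 0 0; 1 0 0 -0.0003 0 0 0; 1 0 0 -0.0005 0 0 0; 1 0 0 -0.0005 0 0 0; 1 0 0 -0.0005 0 0 0"

```text
time_s: 19.93
tool_pos: [0.5407, 0.1549, 0.1197]
tcp_rot: [0.993, -0.118, 0.001, -0.0]
force: [-7.0, -0.9, 16.4]
opening: 0.008
grip_force: 7.7
```

```bash
python3 avg.py 5
```

```text
t 20.1833 F [-4.54 -1.6  15.11] sd [1.7  0.81 0.84] Fz [15.  14.6 13.9 16.3 15.8] P [540.75 154.9  119.74] op 0.005
```

Request:
arm_command:
  commands: "1 0 0 0.002 0 0 0; 1 0 0 0.004 0 0 0; 1 0 0 0.007 0 0 0; 1 0 0 0.01 0 0 0; 1 0 0 0.014 0 0 0"

```text
time_s: 20.6
tool_pos: [0.5408, 0.155, 0.1287]
tcp_rot: [0.993, -0.118, 0.0, -0.0]
force: [-0.1, 0.7, -0.0]
opening: 0.008
grip_force: 0.0
```

Request:
arm_command:
  commands: "1 0 0 0.02 0 0 0; 1 0 0 0.05 0 0 0; 1 0 0 0.08 0 0 0; 1 0 0 0.1 0 0 0; 1 0 0 0.1 0 0 0"

```text
time_s: 21.02
tool_pos: [0.5428, 0.1555, 0.2119]
tcp_rot: [0.993, -0.118, 0.003, -0.001]
force: [0.5, 0.2, 1.3]
opening: 0.004
grip_force: 0.0
```

```bash
python3 avg.py 8; python3 - <<'E'
from h import *
i=r.camera("wrist");cv2.imwrite("pics/w3.png",i)
E
```

```text
t 21.4167 F [-0.04  0.13 -0.08] sd [0.39 0.43 0.45] Fz [-0.4 -0.7 -0.6  0.6 -0.1  0.3 -0.1  0.4] P [540.34 154.85 207.46] op 0.006
```

View pics/w3.png

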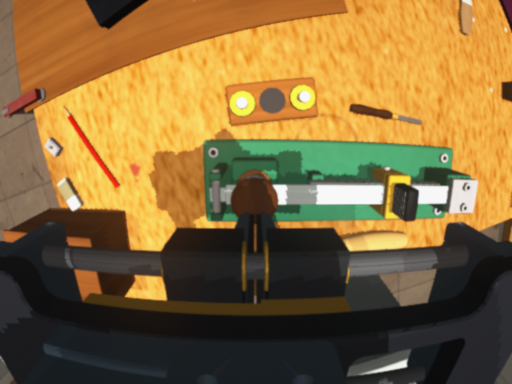

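The tools are undisturbed and the arm is back up. The fin is at about (404,201), so I'm checking its position.

```bash
python3 - <<'E'
from h import *
c=r.get_calibration("wrist");print(ray("wrist",(404,201),.112,c).round(4), ray("wrist",(255,192),.1,c).round(4))
E
```

```text
[0.5115 0.0204 0.112 ] [0.5488 0.1524 0.1   ]
```

```bash
python3 -c "
from plant import r
print(r.hand_in())"
```

```text
the job is handed in; nothing more can be done
None
```

I slid the saddle about 38 mm toward the die, and the proving press with the hand off the saddle showed about 12.7 N brings the die onto the pad (about 7.3 N as found); the arm is up under its rod, the tools look undisturbed in the last picture, and the job is handed in.

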